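Sort the larder things back to their trays

ROBOT

A 7-joint arm with a two-finger parallel gripper is mounted at the origin on a cart in front of the work surface, level with it; the furniture and walls round the work are solid. World frame = base frame: x ahead of the robot, y to its left, z up, the work surface at z = 0. Lengths are in m, angles in rad, forces in N, time in s.
With the tool pointing down it reaches from about 0.4 to 0.875 m from the base axis. Payload 19.3 kg.
Tool frame: the origin (TCP) lies midway between the tips of the shut fingers; the grasp point (between the pads) lies 19 mm behind it; z points along the fingers, y is the line along which they close (so a half turn about z gives the same grasp; the last joint's range is limited). The gripper opens to 85 mm and grips with 20 to 120 N. Pads are 22 mm wide; open, the fingers measure 114 mm over their backs; the gripper's body (76 mm by 85 mm) begins 54 mm behind the grasp point. The pads swing forward as they close: fully open they stand 13 mm farther back than shut.
Start: joints at [1.167, 0.521, -0.036, 1.599, 0.021, 1.021, -0.113], TCP at [0.205, -0.591, 0.231] pointing down, gripper open.
Joint ranges: [-2.91, 2.91], [-0.3, 2.13], [-1.5, 1.42], [0.17, 2.43], [-1.26, 4.41], [0.16, 1.93], [-2.52, 2.52]. Speed limits (rad/s): [1.89, 1.89, 2.39, 2.39, 3.01, 3.01, 3.01].

INTERFACE

Orientations are given as [roll, pitch, yaw] about the fixed x, y, z axes, in that order (R = Rz(yaw) Ry(pitch) Rx(roll)).
In Python, from workcell import telemetry, grab_frame, calibration, bot, outline_of, landmark_of gives the robot as it stands. The module is installed in compiled form; this text tells all that it offers.
- The arm moves only by the shell command python3 -m inch 'ROWS' [FORCE]. ROWS is JSON, a list of rows, each a list of 7 numbers: the shift along the tool's x, y, z in m, then the turn, a rotation vector about the tool's x, y, z in rad, then the closure, from 0 (fully open) to 1 (shut). A call has 1 to 5 rows; each row shifts and turns the commanded pose from where the row before left it, along the tool's axes as they then stand; what a row does not reach is not made up. A row lasts 1/10 s, in which the tool goes at most 50 mm and 8.59 degrees, less where a joint would pass 70% of its speed; a pose out of reach is approached as far as the arm can. A call is refused whole if a number of a shift passes 0.05 or a number of a turn 0.15, either way. A call with a gripper value outside its range is refused whole. The fingers move at their own pace and stop on an object; FORCE is the grip in N (left out, the last holds). Time passes only in rows, so rows that do not move let the fingers close. It gives the time, the measured TCP pose, the force, the opening and the grip force at its end, in the units of the state.
- telemetry.observe(): the state, without advancing time (a new reading comes with each control period).
- grab_frame(name): name is "side" or "top"; returns the picture (400x640x3 uint8, red, green, blue); there is no depth.
- calibration(name): a dict with "fovy" (degrees; the focal length in pixels is half the picture's height over the tangent of half this angle, whatever the lens; pixels are square), "cx", "cy" (the principal point, pixels), "pose" (4x4, takes a point from camera to world coordinates). Camera axes: x right, y down, z forward; pixel columns grow to the right and rows downward; lengths in m; the calibration is good to about 2 mm. A picture is of the moment at which its call begins. calibration takes no time and is no camera call.
- bot.job_done(): hands the job in; it is judged then, once.
Trained networks look in the newest picture that a camera, given by its name, has taken for a name from the list of things; names that differ only in an ending like _2 or _b are one class to them, and where a whole thing is asked for, a point or a joint stands for the part that bears it (a point fixed in the world has none). Each returns a list of dicts, best first, with "score" (0 to 1); they miss things now and then, are a little off and sometimes report something else, mostly with a low value. They report only what shows in the picture. A call takes as long as a camera call.
- outline_of(label, camera): "region" (400x640 bool, what is visible of it) and "rect" ([left, top, right, bottom] in pixels, round what is visible of it).
- landmark_of(label, camera): "xy" ([column, row] in pixels: a listed point, or the origin of a listed thing).
The state is a dict: "clock": time; "qpos": joint angles; "qd": joint speeds; "joint_efforts": joint torques, N m; "position": TCP position; "tool_rot": TCP orientation; "force": force on the tool from outside, world axes, zero at the start; "moment": the same for the moment, N m; "grip_width": finger opening in m; "finger_force": force on a finger pad.
Only numpy, scipy, OpenCV 4.12 (cv2) and the standard library are available. Lean on these libraries where they do the work, as an engineer would, in place of code of your own. Each camera call takes 0.05 s, during which the arm holds its last target. There are 200 camera calls.

TASK

Sort the things left on the worktop into the holders where they belong: the two spice jars upright in the wooden caddy, one in each well and standing on its floor; the garlic and the lemon in the slatted wooden crate; the flat oblong tin lying flat in the low steel tray, label up. Leave the wooden salt pot and the white cup behind them where they stand.

Things in the scene. Friction and masses are not known exactly. Their poses are not given: they have to be found in the camera images.
- jar_a: Glass spice jar with a dark screw cap, a round cylinder 41 mm in diameter and 105 mm tall, 110 g, standing. Origin at the centre of its underside, z up along the jar.
- jar_b: The second spice jar, of the same size and shape as the first (the two are interchangeable). Origin at the centre of its underside, z up along the jar.
- garlic: Whole garlic bulb, round, 56 mm in diameter, 56 mm high, tapering to a point at the top; widest about 22 mm above its underside; 34 g. Origin at the centre of its underside, z up.
- lemon: Lemon lying on its side, 71 mm long (its own x axis) by 53 mm wide (its own y axis) by 51 mm high, 85 g. Origin at the centre of its underside as it lies, z up. It may rock a little.
- flat_tin: Flat oblong food tin with rounded corners, lying flat: 63 mm wide along its own x axis, 105 mm long along its own y axis, 26 mm high, 150 g. Origin at the centre of its underside, z up.
- caddy: Fixed wooden caddy, 68 mm along its own x, 130 mm along its own y, 45 mm high, open on top, with two square wells 56 x 56 mm side by side along y, well centres at y = +31 and -31 mm; walls and floor 6 mm thick. Origin at the centre of its underside, on the worktop, z up.
- crate: Fixed low wooden crate with slatted sides, open on top, 130 mm along its own x, 177 mm along its own y, 36 mm high; walls and floor 6 mm thick (inside 118 x 165 mm). Origin at the centre of its underside, on the worktop, z up.
- tray: Fixed low square steel tray, 136 x 136 mm, rim 12 mm high and 5 mm wide, inside 130 x 130 mm, floor 3 mm thick. Origin at the centre of its underside, on the worktop, z up.
- salt_pot: Open turned wooden salt pot, a bystander to leave alone: 73 mm in diameter, 35 mm high, standing loose behind the things to be sorted. Origin at the centre of its underside. To its right, out of play, a fixed coffee machine 0.4 m tall fills the back right of the worktop (y from -0.16 to -0.57, everything beyond x = 0.50): come in over the front edge of the worktop, not across the machine.
- cup: White espresso cup turned upside down, a bystander to leave alone: 61 mm in diameter, 86 mm over its handle, 51 mm high, standing loose behind the things to be sorted. Origin at the centre of its underside.

How it is judged:
By the outcome, as a careful person would: the job done as asked, in the order asked, and still so for the second after the job is handed in, with the robot touching nothing.
It also fails if it takes over 128 s, if anything falls off the work surface, if the arm or the gripper's body presses on something with over 40 N, if the wrist force passes 120 N, or if a joint passes its speed limit or range.

## Working session

There is one attempt and no reset: what is moved stays moved. The work goes in short steps, Python scripts to look and compute and a shell command to move; the robot and the scene stay as the last step left them, time stands still between calls to the robot, and variables do not carry over. Pictures are saved under pics/ and viewed, at most 14 in all, crops included, and the job is handed in when it is done.

```bash
mkdir -p pics; cat > h.py <<'E'
import numpy as np,cv2
from workcell import *
def snap(c,f):
    cv2.imwrite('pics/'+f,cv2.cvtColor(grab_frame(c),cv2.COLOR_RGB2BGR))
def px2w(c,uv,z):
    k=calibration(c);P=np.array(k['pose']);f=200/np.tan(np.radians(k['fovy'])/2)
    d=P[:3,:3]@np.array([(uv[0]-k['cx'])/f,(uv[1]-k['cy'])/f,1]);o=P[:3,3]
    return o+d*(z-o[2])/d[2]
def w2px(c,p):
    k=calibration(c);P=np.array(k['pose']);f=200/np.tan(np.radians(k['fovy'])/2)
    q=P[:3,:3].T@(np.array(p)-P[:3,3]);return np.array([k['cx']+f*q[0]/q[2],k['cy']+f*q[1]/q[2]])
E
python3 - <<'E'
from h import *
np.set_printoptions(precision=3,suppress=True)
for c in('side','top'):
    k=calibration(c);print(c,k)
    snap(c,c+'0.png')
    for n in['jar_a','garlic','lemon','flat_tin','caddy','crate','tray','salt_pot','cup']:
        for r in landmark_of(n,c)[:3]:
            print(n,round(r['score'],2),np.array(r['xy']),px2w(c,r['xy'],0)[:2])
print(telemetry.observe())
E
```

```text
side {'fovy': 44.33872574753224, 'cx': 317.1355357170658, 'cy': 201.30589500340307, 'pose': array([[-0.881, -0.287,  0.376,  0.143],
       [-0.473,  0.516, -0.715,  0.921],
       [ 0.011, -0.807, -0.59 ,  0.774],
       [ 0.   ,  0.   ,  0.   ,  1.   ]])}
jar_a 0.84 [245.1 284.2] [0.628 0.327]
jar_a 0.8 [417.5 181.5] [ 0.432 -0.24 ]
jar_a 0.26 [275.8 253.4] [0.623 0.211]
garlic 0.66 [276.4 255.9] [0.617 0.218]
lemon 0.68 [299.6 222.4] [0.632 0.084]
flat_tin 0.79 [326.5 195.8] [ 0.626 -0.052]
caddy 0.72 [299.3 222. ] [0.633 0.083]
caddy 0.64 [306.  311.2] [0.476 0.33 ]
crate 0.66 [374.1 217. ] [ 0.476 -0.028]
tray 0.64 [348.2 262.7] [0.461 0.158]
salt_pot 0.66 [277.5 195.3] [0.743 0.011]
cup 0.78 [214.2 251.5] [0.752 0.275]
cup 0.53 [373.8 219.5] [ 0.472 -0.018]
cup 0.17 [414.9 182.1] [ 0.437 -0.233]
top {'fovy': 57.5435128582057, 'cx': 319.8492277675986, 'cy': 200.50189737628264, 'pose': array([[-0.02 , -0.994,  0.111,  0.486],
       [-1.   ,  0.019, -0.013,  0.052],
       [ 0.011, -0.111, -0.994,  0.883],
       [ 0.   ,  0.   ,  0.   ,  1.   ]])}
jar_a 0.9 [201.9 183.4] [0.633 
[... 302 characters left out ...]
 [275.3 251.3] [0.464 0.15 ]
tray 0.62 [355.8 181.1] [ 0.631 -0.049]
salt_pot 0.66 [332.  139.8] [0.736 0.007]
cup 0.65 [222.  134.8] [0.754 0.28 ]
cup 0.37 [202.5 184.1] [0.631 0.327]
cup 0.31 [308.9 181.1] [0.633 0.067]
{'clock': 1.0, 'qpos': array([ 1.167,  0.521, -0.036,  1.6  ,  0.021,  1.021, -0.113]), 'qd': array([ 0.001, -0.   , -0.   ,  0.002,  0.   , -0.001,  0.003]), 'joint_efforts': array([  0.001, -92.686,   1.979, -37.026,   0.018,   0.002,  -0.   ]), 'position': array([ 0.205, -0.59 ,  0.231]), 'tool_rot': array([-3.142,  0.   ,  0.334]), 'force': array([ 0.028, -0.417, -0.325]), 'moment': array([ 0.004,  0.021, -0.036]), 'finger_force': 0.0, 'grip_width': 0.08522727254259337}
```

View pics/side0.png

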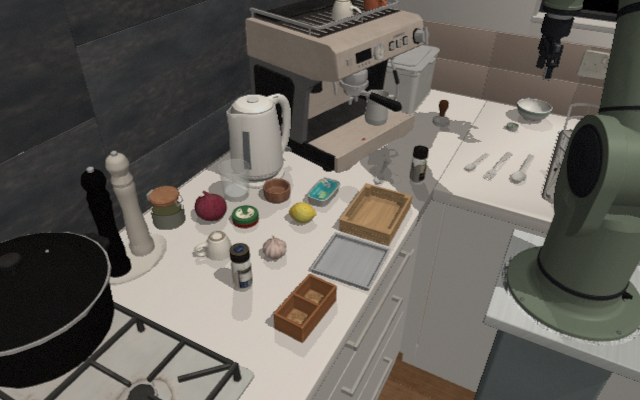

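View pics/top0.png

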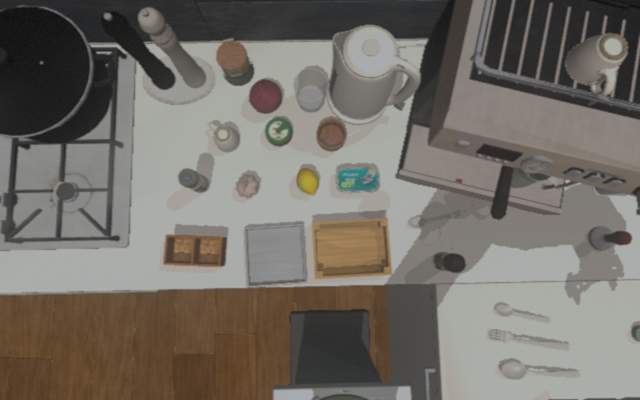

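The side view shows jar 1 at (242,268) and jar 2 at (419,163). The garlic is at (275,247), the lemon at (302,212) and the tin at (322,191). The tray is at (350,258), the crate at (376,213) and the caddy at (305,307). I'll fit poses to the outlines.

```bash
cat > fit.py <<'E'
from h import *
from scipy.optimize import minimize
t=np.linspace(0,2*np.pi,40)
def cyl(prof): return np.vstack([np.c_[r*np.cos(t),r*np.sin(t),0*t+z] for r,z in prof])
def box(a,b,h): return np.array([[x,y,z] for x in(-a/2,a/2) for y in(-b/2,b/2) for z in(0,h)])
def ell(a,b,h): return np.vstack([np.c_[a/2*c*np.cos(t),b/2*c*np.sin(t),0*t+h/2+h/2*s] for c,s in[(np.cos(p),np.sin(p)) for p in np.linspace(-1.5,1.5,9)]])
M=dict(jar_a=cyl([(.0205,0),(.0205,.105)]),garlic=cyl([(.014,0),(.028,.022),(.02,.038),(.004,.056)]),lemon=ell(.071,.053,.051),
 flat_tin=box(.063,.105,.026),caddy=box(.068,.13,.045),crate=box(.13,.177,.036),tray=box(.136,.136,.012))
def sil(c,m,p):
    R=np.array([[np.cos(p[2]),-np.sin(p[2]),0],[np.sin(p[2]),np.cos(p[2]),0],[0,0,1]])
    q=m@R.T+[p[0],p[1],0]
    uv=np.array([w2px(c,x) for x in q])
    im=np.zeros((1600,2560),np.uint8);cv2.fillConvexPoly(im,cv2.convexHull(np.round(uv*4+1.5).astype(np.int32)),1)
    return cv2.resize(im.astype(np.float32),(640,400),interpolation=cv2.INTER_AREA)
def fit(n,guess,cams=('top','side'),yaws=(0,),base=None):
    ms=[]
    for c in cams:
        best=None
        for r in outline_of(base or n,c):
            g=r['region'].astype(np.float32);s=(g*sil(c,M[n],guess[:2]+[yaws[0]])).sum()/max(g.sum(),1)
            if s>.2 and (best is None or r['score']>best[0]): best=(r['score'],g)
        if best is not None: ms.append((c,best[1]))
    def cost(p):
        L=0
        for c,g in ms:
            s=sil(c,M[n],p);L+=1-np.minimum(s,g).sum()/np.maximum(s,g).sum()
        return L/len(ms)
    rs=[]
    for y in yaws:
        r=minimize(cost,[*guess[:2],y],method='Nelder-Mead',options=dict(maxfev=90,initial_simplex=[[guess[0]+a,guess[1]+b,y+d] for a,b,d in[(-.006,-.006,-.1),(.01,0,0),(0,.01,0),(0,0,.2)]]))
        rs.append((r.fun,r.x))
    return min(rs,key=lambda r:r[0]),[c for c,_ in ms]
E
cat > run1.py <<'E'
from fit import *
for c in('top','side'): grab_frame(c)
np.set_printoptions(precision=4,suppress=True)
Y4=(0,.78,1.57,2.35)
for n,g,y in[('jar_a',[.63,.328],(0,)),('jar_a',[.438,-.24],(0,)),('garlic',[.622,.213],(0,)),('lemon',[.63,.078],Y4),('flat_tin',[.63,-.052],(0,-.3,.3)),('caddy',[.474,.336],(0,)),('crate',[.472,-.032],(0,)),('tray',[.462,.154],(0,))]:
    (f,x),cs=fit(n,g,yaws=y);print(n,round(f,3),x,cs)
E
time python3 run1.py
```

```text
Traceback (most recent call last):
  File "run1.py", line 6, in <module>
    (f,x),cs=fit(n,g,yaws=y);print(n,round(f,3),x,cs)
             ~~~^^^^^^^^^^^^
  File "fit.py", line 30, in fit
    r=minimize(cost,[*guess[:2],y],method='Nelder-Mead',options=dict(maxfev=90,initial_simplex=[[guess[0]+a,guess[1]+b,y+d] for a,b,d in[(-.006,-.006,-.1),(.01,0,0),(0,.01,0),(0,0,.2)]]))
  File "fit.py", line 26, in cost
    s=sil(c,M[n],p);L+=1-np.minimum(s,g).sum()/np.maximum(s,g).sum()
  File "fit.py", line 12, in sil
    uv=np.array([w2px(c,x) for x in q])
                 ~~~~^^^^^
  File "h.py", line 10, in w2px
    k=calibration(c);P=np.array(k['pose']);f=200/np.tan(np.radians(k['fovy'])/2)
ValueError: time passes only in moves, steps and waits

real	0m3.189s
user	0m1.422s
sys	0m0.126s
```

Too many calibration queries; cache it.

```bash
sed -i 's/^def snap/import functools\ncalibration=functools.cache(calibration)\ndef snap/' h.py
time python3 run1.py
```

```text
jar_a 0.08 [0.631  0.3301 0.0407] ['top', 'side']
jar_a 0.077 [ 0.4362 -0.2441 -0.0033] ['top', 'side']
garlic 0.151 [0.6218 0.2167 0.1437] ['top', 'side']
lemon 0.109 [0.6304 0.0713 0.5707] ['top', 'side']
flat_tin 0.19 [ 0.6326 -0.0504  0.0952] ['top', 'side']
caddy 0.067 [ 0.4719  0.3343 -0.0595] ['top', 'side']
crate 0.033 [ 0.47   -0.0277  0.0374] ['top', 'side']
tray 0.021 [0.4583 0.1519 0.0556] ['side']
real	0m9.486s
user	0m10.796s
sys	0m1.218s
```

```bash
cat > go.py <<'E'
# usage: go.py x y z yaw : prints turn and tool-axis shift (after turning) from the measured pose
import sys
from h import *
x,y,z,w=map(float,sys.argv[1:5]);s=telemetry.observe();p=s['position'];r=s['tool_rot']
d=np.array([x,y,z])-p;c,n=np.cos(w),np.sin(w)
print('t',round(s['clock'],1),'pos',p.round(4),'rot',r.round(3),'w',round(s['grip_width'],4),'ff',round(s['finger_force'],1),'F',s['force'].round(1))
dw=(w-r[2]+np.pi)%(2*np.pi)-np.pi
print('turn z',round(-dw,3),'shift',round(c*d[0]+n*d[1],4),round(n*d[0]-c*d[1],4),round(-d[2],4),'az',round(float(np.arctan2(y,x)),2),'q',s['qpos'].round(2))
E
python3 -m inch '[[0,0,0,0,0,0.15,0],[0.029,-0.0298,0,0,0,0,0],[0.029,-0.0298,0,0,0,0,0],[0.029,-0.0298,0,0,0,0,0],[0.029,-0.0298,0,0,0,0,0]]' 40
python3 -m inch '[[0.029,-0.0298,0,0,0,0,0],[0.029,-0.0298,0,0,0,0,0],[0.029,-0.0298,0.02,0,0,0,0],[0.029,-0.0298,0.02,0,0,0,0],[0,0,0.02,0,0,0,0]]'
python3 -m inch '[[0,0,0,0,0,0,0],[0,0,0,0,0,0,0]]'
python3 go.py .436 -.244 .055 .184
```

```text
clock: 2.6
position: [0.2977, -0.4507, 0.2314]
tool_rot: [3.141, -0.0, 0.184]
force: [0.5, -0.2, -0.3]
grip_width: 0.0853
finger_force: 0.0
clock: 3.1
position: [0.3926, -0.3093, 0.171]
tool_rot: [-3.141, -0.002, 0.19]
force: [0.3, -1.3, -1.2]
grip_width: 0.0852
finger_force: 0.0
clock: 3.3
position: [0.389, -0.3143, 0.1717]
tool_rot: [3.142, 0.0, 0.183]
force: [0.0, 0.2, -0.3]
grip_width: 0.0854
finger_force: 0.0
t 3.3 pos [ 0.389  -0.3143  0.1717] rot [3.142 0.    0.183] w 0.0854 ff 0.0 F [ 0.   0.2 -0.3]
turn z -0.001 shift 0.0591 -0.0606 0.1167 az -0.51 q [ 0.63  0.41 -0.09  1.98  0.05  0.76 -0.88]
```

```bash

python3 -m inch '[[0.03,-0.03,0,0,0,0,0],[0.029,-0.0305,0,0,0,0,0],[0,0,0.03,0,0,0,0],[0,0,0,0,0,0,0]]'
python3 - <<'E'
from fit import *
for c in('top','side'): grab_frame(c)
snap('side','s1.png')
print(fit('jar_a',[.436,-.244]))
E
python3 go.py .436 -.244 .055 .184
```

```text
clock: 3.7
position: [0.4355, -0.2433, 0.1402]
tool_rot: [-3.14, 0.002, 0.184]
force: [-0.1, -0.5, 0.4]
grip_width: 0.0848
finger_force: 0.0
((np.float64(0.299147367477417), array([ 0.43768946, -0.24302639, -0.04093136])), ['top', 'side'])
t 4.0 pos [ 0.4362 -0.2447  0.1425] rot [ 3.14e+00 -1.00e-03  1.82e-01] w 0.0856 ff 0.0 F [-0.1  0.3  0.5]
turn z -0.002 shift -0.0 -0.0008 0.0875 az -0.51 q [ 0.47  0.45 -0.11  2.    0.07  0.69 -1.07]
```

View pics/s1.png

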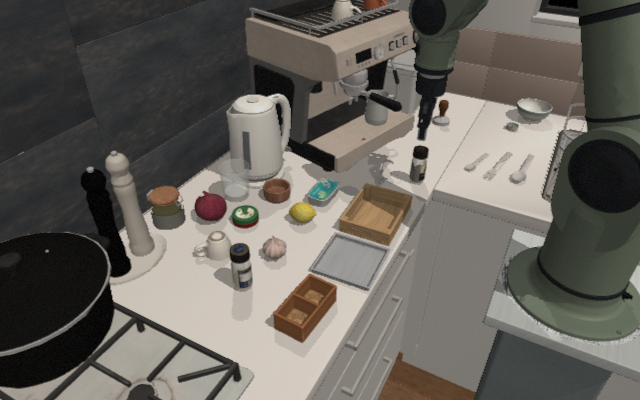

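The gripper (fingers near (423,125)) is just above jar 2 (cap at (420,152)). Going down to grip it.

```bash

python3 -m inch '[[0,0,0.03,0,0,0,0],[0,0,0.03,0,0,0,0],[0,0,0.0275,0,0,0,0],[0,0,0,0,0,0,0],[0,0,0,0,0,0,1]]' 40
python3 -m inch '[[0,0,0,0,0,0,1],[0,0,0,0,0,0,1],[0,0,0,0,0,0,1],[0,0,0,0,0,0,1]]'
python3 -m inch '[[0,0,-0.03,0,0,0,1],[0,0,-0.04,0,0,0,1],[0,0,-0.04,0,0,0,1],[0,0,0,0,0,0,1]]'
python3 go.py .474 .302 .165 1.511
```

```text
clock: 4.45
position: [0.4363, -0.244, 0.0547]
tool_rot: [3.141, 0.0, 0.183]
force: [-0.5, 0.2, 1.0]
grip_width: 0.0734
finger_force: 0.0
clock: 4.85
position: [0.437, -0.2436, 0.0552]
tool_rot: [3.141, -0.002, 0.184]
force: [-1.3, 2.7, 13.3]
grip_width: 0.0401
finger_force: 38.3
clock: 5.25
position: [0.4383, -0.2445, 0.169]
tool_rot: [3.137, -0.006, 0.183]
force: [-0.4, 0.8, -1.5]
grip_width: 0.04
finger_force: 41.2
t 5.2 pos [ 0.4383 -0.2445  0.169 ] rot [ 3.137 -0.006  0.183] w 0.04 ff 41.2 F [-0.4  0.8 -1.5]
turn z -1.328 shift 0.5477 0.003 0.004 az 0.57 q [ 0.48  0.41 -0.11  1.98  0.07  0.74 -1.06]
```

```bash

python3 -m inch '[[0,-0.03,0,0,0,0,1],[0,-0.04,0,0,0,-0.13,1],[0,-0.03,0,0,0,-0.14,1],[0,0,0,0,0,-0.148,1],[0,0,0,0,0,-0.148,1]]'
python3 -m inch '[[0,0,0,0,0,-0.148,1],[0,0,0,0,0,-0.148,1],[0,0,0,0,0,-0.148,1],[0,0,0,0,0,-0.148,1],[0,0,0,0,0,-0.148,1]]'
python3 -m inch '[[0,0,0,0,0,-0.022,1],[0,0,0,0,0,0,1]]'
python3 go.py .470 .303 .165 1.511
```

```text
clock: 5.75
position: [0.414, -0.1453, 0.1641]
tool_rot: [3.141, -0.0, 0.758]
force: [0.3, -1.3, -1.6]
grip_width: 0.0399
finger_force: 41.1
clock: 6.25
position: [0.414, -0.1462, 0.1639]
tool_rot: [3.141, 0.0, 1.496]
force: [1.0, -0.3, -1.8]
grip_width: 0.0402
finger_force: 41.1
clock: 6.45
position: [0.414, -0.1463, 0.1638]
tool_rot: [-3.142, -0.0, 1.508]
force: [-0.6, -0.5, -1.0]
grip_width: 0.0402
finger_force: 41.1
t 6.5 pos [ 0.414  -0.1463  0.1638] rot [-3.142 -0.     1.508] w 0.0402 ff 41.1 F [-0.6 -0.5 -1. ]
turn z -0.003 shift 0.4518 0.029 -0.0012 az 0.57 q [ 0.57  0.36 -0.45  2.12  0.24  0.71 -0.1 ]
```

```bash

python3 -m inch '[[0.03,0.003,0,0,0,0,1],[0.045,0.003,0,0,0,0,1],[0.045,0.003,0,0,0,0,1],[0.045,0.003,0,0,0,0,1],[0.045,0.003,0,0,0,0,1]]'
python3 -m inch '[[0.045,0.003,0,0,0,0,1],[0.045,0.003,0,0,0,0,1],[0.045,0.003,0,0,0,0,1],[0.045,0.003,0,0,0,0,1],[0.03,0.002,0,0,0,0,1]]'
python3 -m inch '[[0.032,0,0,0,0,0,1],[0,0,0,0,0,0,1],[0,0,0,0,0,0,1]]'
python3 go.py .470 .303 .165 1.511
python3 - <<'E'
from fit import *
for c in('top','side'): grab_frame(c)
snap('side','s2.png')
print(fit('caddy',[.472,.334],cams=('top',)))
for c in('top','side'): print([(round(r['score'],2),np.array(r['xy'])) for r in landmark_of('jar_a',c)])
E
```

```text
clock: 6.95
position: [0.4414, 0.0644, 0.1639]
tool_rot: [3.141, 0.0, 1.507]
force: [1.2, 0.4, -1.8]
grip_width: 0.0397
finger_force: 41.1
clock: 7.45
position: [0.4675, 0.2748, 0.1638]
tool_rot: [3.142, -0.001, 1.51]
force: [0.0, -0.8, -1.2]
grip_width: 0.04
finger_force: 41.1
clock: 7.75
position: [0.4693, 0.3038, 0.1635]
tool_rot: [-3.141, 0.001, 1.51]
force: [0.4, -1.0, -2.5]
grip_width: 0.0398
finger_force: 41.1
t 7.8 pos [0.4693 0.3038 0.1635] rot [-3.141e+00  1.000e-03  1.510e+00] w 0.0398 ff 41.1 F [ 0.4 -1.  -2.5]
turn z -0.001 shift -0.0008 0.0007 -0.0015 az 0.57 q [-0.32  0.54 -0.51  1.82  0.33  0.86 -1.04]
((np.float64(0.599510133266449), array([ 0.47060314,  0.31529009, -0.07150373])), ['top'])
[(0.86, array([203.8, 184.4])), (0.68, array([197.5, 248.7]))]
[(0.64, array([243.9, 282.8])), (0.62, array([317.3, 267.1]))]
```

View pics/s2.png

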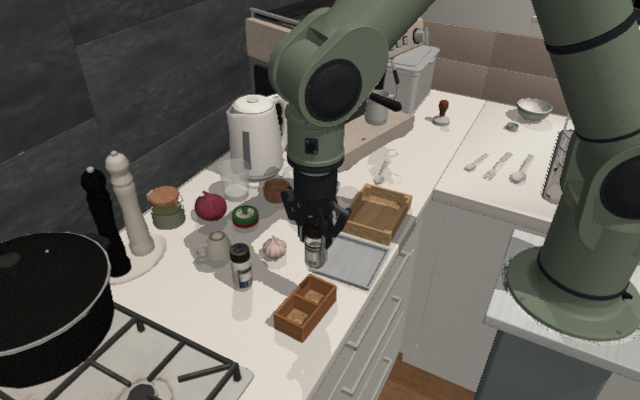

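The held jar's base is at about (317,267), above the near well at (317,292) in the side view. Checking its offset in numbers.

```bash
python3 - <<'E'
from h import *
print(px2w('side',[317.3,267.1],.1085))
print(w2px('side',[.470,.303,.006]),w2px('side',[.470,.303,.1085]))
E
python3 -m inch '[[0,0,0.03,0,0,0,1],[0,0,0.02,0,0,0,1],[0,0,0,0,0,0,1],[0,0,0,0,0,0,1]]'
python3 - <<'E'
from h import *
grab_frame('side');snap('side','s3.png')
im=cv2.imread('pics/s3.png')[200:350,230:400]
cv2.imwrite('pics/s3c.png',cv2.resize(im,None,fx=4,fy=4,interpolation=cv2.INTER_CUBIC))
E
```

```text
[0.46398946 0.30520776 0.1085    ]
[314.6879832  301.47898977] [315.1183588  265.36855834]
clock: 8.45
position: [0.4699, 0.3033, 0.1143]
tool_rot: [-3.141, 0.0, 1.511]
force: [0.5, 0.2, -1.4]
grip_width: 0.0399
finger_force: 41.1
```

View pics/s3c.png

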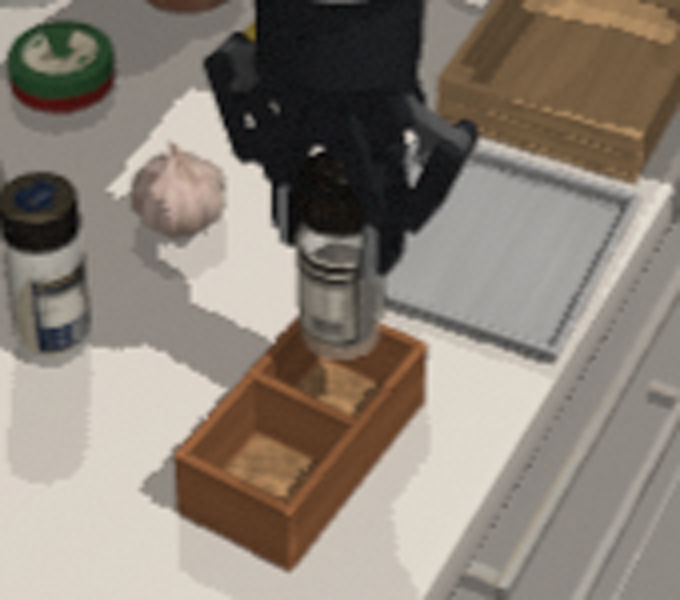

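The jar's base, crop (340,340), is centred over the near well, so I'm lowering it.

```bash

python3 -m inch '[[0,0,0.02,0,0,0,1],[0,0,0.02,0,0,0,1],[0,0,0.006,0,0,0,1],[0,0,0.003,0,0,0,1],[0,0,0.002,0,0,0,1]]'
python3 -m inch '[[0,0,0.001,0,0,0,1],[0,0,0,0,0,0,1]]'
```

```text
clock: 9.05
position: [0.4702, 0.3037, 0.0636]
tool_rot: [3.141, -0.001, 1.512]
force: [-0.3, -1.0, -1.7]
grip_width: 0.0399
finger_force: 41.1
clock: 9.25
position: [0.4701, 0.3036, 0.0623]
tool_rot: [3.141, -0.0, 1.512]
force: [0.3, -0.5, -2.2]
grip_width: 0.0396
finger_force: 41.1
```

```bash

python3 -m inch '[[0,0,0.001,0,0,0,1],[0,0,0.001,0,0,0,1],[0,0,0,0,0,0,0.3],[0,0,0,0,0,0,0],[0,0,0,0,0,0,0]]'
python3 -m inch '[[0,0,0,0,0,0,0],[0,0,-0.03,0,0,0,0],[0,0,-0.04,0,0,0,0],[0,0,-0.04,0,0,0,0],[0,0,0,0,0,0,0]]'
python3 - <<'E'
from fit import *
for c in('top','side'): grab_frame(c)
print(fit('jar_a',[.631,.33]),fit('jar_a',[.470,.303]))
E
python3 go.py .631 .33 .055 1.511
```

```text
clock: 9.75
position: [0.4699, 0.3034, 0.0599]
tool_rot: [3.141, -0.0, 1.512]
force: [0.3, -0.5, 0.4]
grip_width: 0.0813
finger_force: 0.0
clock: 10.25
position: [0.4715, 0.3048, 0.1745]
tool_rot: [3.136, -0.004, 1.512]
force: [0.6, 0.7, -0.8]
grip_width: 0.0851
finger_force: 0.0
((np.float64(0.07259500026702881), array([0.63050933, 0.32999648, 0.13967113])), ['top', 'side']) ((np.float64(0.13618063926696777), array([0.47025974, 0.30219267, 0.12746065])), ['top', 'side'])
t 10.6 pos [0.4694 0.3031 0.1688] rot [-3.140e+00  1.000e-03  1.512e+00] w 0.0852 ff 0.0 F [ 0.1 -0.6 -0.7]
turn z 0.001 shift 0.0365 0.1597 0.1138 az 0.48 q [-0.31  0.54 -0.51  1.82  0.33  0.88 -1.04]
```

```bash

python3 -m inch '[[0.009,0.04,0,0,0,0,0],[0.009,0.04,0,0,0,0,0],[0.009,0.04,0,0,0,0,0],[0.009,0.04,0,0,0,0,0],[0,0,0,0,0,0,0]]'
python3 -m inch '[[0,0,0.03,0,0,0,0],[0,0,0.03,0,0,0,0],[0,0,0.03,0,0,0,0],[0,0,0.023,0,0,0,0],[0,0,0,0,0,0,0]]'
python3 -m inch '[[0,0,0,0,0,0,1],[0,0,0,0,0,0,1],[0,0,0,0,0,0,1],[0,0,0,0,0,0,1],[0,0,0,0,0,0,1]]'
python3 -m inch '[[0,0,-0.03,0,0,0,1],[0,0,-0.04,0,0,0,1],[0,0,-0.04,0,0,0,1],[0,0,0,0,0,0,1]]'
python3 go.py .4737 .3653 .165 1.511
```

```text
clock: 11.05
position: [0.6352, 0.3291, 0.1675]
tool_rot: [-3.141, 0.001, 1.509]
force: [-0.2, -0.8, -0.5]
grip_width: 0.0855
finger_force: 0.0
clock: 11.55
position: [0.6292, 0.3289, 0.0527]
tool_rot: [-3.136, 0.003, 1.513]
force: [0.5, 1.1, -0.7]
grip_width: 0.0852
finger_force: 0.0
clock: 12.05
position: [0.6319, 0.3304, 0.0582]
tool_rot: [3.141, -0.001, 1.512]
force: [-3.1, -0.1, 6.5]
grip_width: 0.0402
finger_force: 39.2
clock: 12.45
position: [0.6338, 0.3314, 0.1735]
tool_rot: [3.134, -0.005, 1.511]
force: [0.6, 0.2, -0.9]
grip_width: 0.0401
finger_force: 40.7
t 12.4 pos [0.6338 0.3314 0.1735] rot [ 3.134 -0.005  1.511] w 0.0401 ff 40.7 F [ 0.6  0.2 -0.9]
turn z 0.0 shift 0.0243 -0.1618 0.0085 az 0.66 q [-0.29  0.76 -0.47  1.37  0.36  1.09 -0.88]
```

```bash

python3 -m inch '[[0.034,0,-0.02,0,0,0,1],[-0.002,-0.04,0,0,0,0,1],[-0.002,-0.04,0,0,0,0,1],[-0.003,-0.04,0,0,0,0,1],[-0.003,-0.038,0,0,0,0,1]]'
python3 -m inch '[[0,0,0,0,0,0,1],[0,0,0,0,0,0,1]]'
python3 go.py .4737 .3653 .114 1.511
```

```text
clock: 12.95
position: [0.4736, 0.363, 0.1871]
tool_rot: [3.141, -0.0, 1.512]
force: [0.6, 0.9, -1.5]
grip_width: 0.0403
finger_force: 40.8
clock: 13.15
position: [0.4752, 0.3633, 0.1876]
tool_rot: [3.14, -0.0, 1.513]
force: [0.8, -0.5, -1.6]
grip_width: 0.0399
finger_force: 40.9
t 13.2 pos [0.4752 0.3633 0.1876] rot [ 3.14  -0.     1.513] w 0.0399 ff 40.9 F [ 0.8 -0.5 -1.6]
turn z 0.002 shift 0.0019 -0.0016 0.0736 az 0.66 q [-0.4   0.57 -0.51  1.7   0.33  0.96 -1.09]
```

```bash

python3 -m inch '[[0.002,-0.0015,0.03,0,0,0,1],[0,0,0.03,0,0,0,1],[0,0,0.012,0,0,0,1],[0,0,0,0,0,0,1],[0,0,0,0,0,0,1]]'
python3 - <<'E'
from h import *
snap('side','s4.png')
im=cv2.imread('pics/s4.png')[200:350,230:400]
cv2.imwrite('pics/s4c.png',cv2.resize(im,None,fx=4,fy=4,interpolation=cv2.INTER_CUBIC))
E
```

```text
clock: 13.65
position: [0.4746, 0.3656, 0.1156]
tool_rot: [3.141, -0.001, 1.511]
force: [0.6, 0.3, -1.1]
grip_width: 0.0402
finger_force: 41.0
```

View pics/s4c.png

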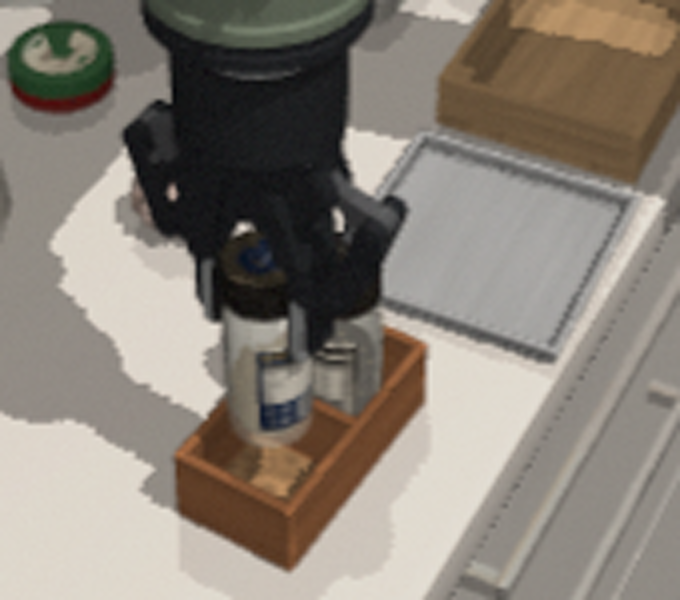

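The second jar's base, crop (270,430), is centred over the far well. Lowering it.

```bash

python3 -m inch '[[0,0,0.02,0,0,0,1],[0,0,0.02,0,0,0,1],[0,0,0.006,0,0,0,1],[0,0,0.003,0,0,0,1],[0,0,0.002,0,0,0,1]]'
python3 -m inch '[[0,0,0.001,0,0,0,1],[0,0,0.001,0,0,0,1],[0,0,0,0,0,0,1]]'
```

```text
clock: 14.2
position: [0.4744, 0.3657, 0.0647]
tool_rot: [3.141, -0.001, 1.512]
force: [-0.4, 0.1, -1.5]
grip_width: 0.0403
finger_force: 41.0
clock: 14.5
position: [0.4743, 0.3662, 0.0638]
tool_rot: [3.14, -0.002, 1.512]
force: [-5.4, -2.4, 19.2]
grip_width: 0.0403
finger_force: 40.0
```

```bash

python3 -m inch '[[0,0,0,0,0,0,0.3],[0,0,0,0,0,0,0],[0,0,0,0,0,0,0],[0,0,0,0,0,0,0],[0,0,-0.03,0,0,0,0]]' 25
python3 -m inch '[[0,0,-0.04,0,0,0,0],[0,0,-0.04,0,0,0,0],[-0.005,0.04,0,0,0,0,0],[-0.04,0.02,0,0,0,0,0],[0,0,0,0,0,0,0]]'
python3 - <<'E'
from fit import *
for c in('top','side'): grab_frame(c)
print(fit('garlic',[.622,.215]),fit('jar_a',[.474,.366]))
E
python3 go.py .622 .2155 .004 1.511
```

```text
clock: 15.0
position: [0.4726, 0.364, 0.0893]
tool_rot: [-3.138, 0.003, 1.512]
force: [0.3, -0.3, 0.4]
grip_width: 0.0853
finger_force: 0.0
clock: 15.5
position: [0.5345, 0.3109, 0.1714]
tool_rot: [3.14, 0.003, 1.505]
force: [0.3, -0.7, -0.4]
grip_width: 0.0855
finger_force: 0.0
((np.float64(0.11140856146812439), array([0.62108311, 0.21634396, 0.13613003])), ['top', 'side']) ((np.float64(0.5066623687744141), array([0.47679576, 0.36036682, 0.17434367])), ['top', 'side'])
t 15.8 pos [0.5305 0.3179 0.1718] rot [-3.141 -0.     1.513] w 0.0855 ff 0.0 F [ 0.1 -0.2  0.8]
turn z 0.002 shift -0.0967 0.0975 0.1678 az 0.33 q [-0.3   0.62 -0.5   1.66  0.35  0.96 -0.98]
```

```bash

python3 -m inch '[[-0.032,0.0325,0,0,0,0,0],[-0.032,0.0325,0,0,0,0,0],[-0.0325,0.0325,0.03,0,0,0,0],[0,0,0.04,0,0,0,0],[0,0,0,0,0,0,0]]'
python3 -m inch '[[0,0,0.04,0,0,0,0],[0,0,0.03,0,0,0,0],[0,0,0.02,0,0,0,0],[0,0,0.007,0,0,0,0],[0,0,0,0,0,0,0]]'
python3 -m inch '[[0,0,0,0,0,0,1],[0,0,0,0,0,0,1],[0,0,0,0,0,0,1],[0,0,0,0,0,0,1]]' 25
python3 -m inch '[[0,0,-0.03,0,0,0,1],[0,0,-0.04,0,0,0,1],[0,0,-0.04,0,0,0,1],[0,0,0,0,0,0,1]]'
python3 go.py .4705 .015 .1 1.608
```

```text
clock: 16.3
position: [0.6178, 0.2166, 0.1]
tool_rot: [-3.135, 0.003, 1.511]
force: [0.3, 0.6, -0.5]
grip_width: 0.085
finger_force: 0.0
clock: 16.8
position: [0.6197, 0.2192, 0.0082]
tool_rot: [-3.141, -0.0, 1.513]
force: [0.1, 0.4, 0.6]
grip_width: 0.0852
finger_force: 0.0
clock: 17.2
position: [0.6211, 0.2182, 0.0092]
tool_rot: [3.139, -0.001, 1.512]
force: [-1.0, -0.3, 11.7]
grip_width: 0.0526
finger_force: 24.4
clock: 17.6
position: [0.6226, 0.219, 0.1237]
tool_rot: [3.134, -0.004, 1.511]
force: [0.3, -0.3, -0.1]
grip_width: 0.052
finger_force: 26.5
t 17.6 pos [0.6226 0.219  0.1237] rot [ 3.134 -0.004  1.511] w 0.052 ff 26.5 F [ 0.3 -0.3 -0.1]
turn z -0.097 shift -0.1982 -0.1596 0.0237 az 0.03 q [-0.13  0.73 -0.46  1.58  0.38  0.92 -0.79]
```

```bash

python3 -m inch '[[0,0,0,0,0,-0.097,1],[-0.033,-0.0266,0,0,0,0,1],[-0.033,-0.0266,0,0,0,0,1],[-0.033,-0.0266,0,0,0,0,1],[-0.033,-0.0266,0,0,0,0,1]]'
python3 -m inch '[[-0.033,-0.0266,0,0,0,0,1],[-0.033,-0.0266,0,0,0,0,1],[0,0,0.01,0,0,0,1],[0,0,0,0,0,0,1],[0,0,0,0,0,0,1]]'
python3 - <<'E'
from fit import *
for c in('top','side'): grab_frame(c)
print(fit('crate',[.47,-.028]))
snap('side','s5.png')
E
python3 go.py .4705 .015 .016 1.608
```

```text
clock: 18.1
position: [0.5177, 0.0806, 0.1178]
tool_rot: [3.141, 0.0, 1.609]
force: [1.3, -2.8, -0.5]
grip_width: 0.0519
finger_force: 26.5
clock: 18.6
position: [0.4688, 0.0146, 0.1078]
tool_rot: [3.141, -0.0, 1.609]
force: [0.3, 0.6, 0.4]
grip_width: 0.0526
finger_force: 26.5
((np.float64(0.12891578674316406), array([ 0.47028648, -0.02546339,  0.03487428])), ['side'])
t 18.9 pos [0.4685 0.0145 0.1076] rot [ 3.141 -0.     1.61 ] w 0.052 ff 26.5 F [ 1.1 -0.8  0.1]
turn z 0.002 shift 0.0004 0.002 0.0916 az 0.03 q [ 0.23  0.51 -0.51  2.09  0.41  0.64 -0.51]
```

View pics/s5.png

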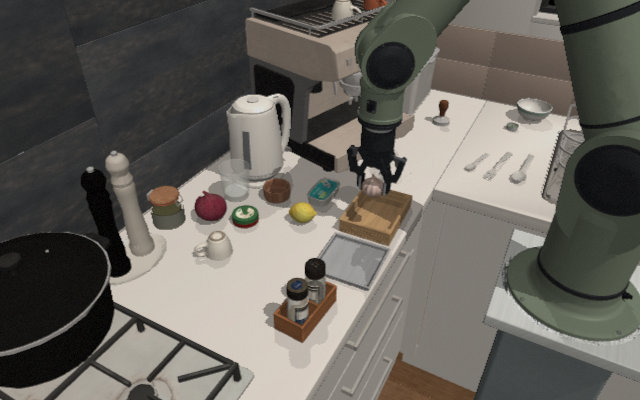

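Both jars stand upright in the caddy (300,300 and 316,282). The garlic is held at (372,187) over the crate, so I'm lowering it.

```bash

python3 -m inch '[[0,0.002,0.04,0,0,0,1],[0,0,0.03,0,0,0,1],[0,0,0.015,0,0,0,1],[0,0,0.005,0,0,0,1],[0,0,0.002,0,0,0,1]]'
python3 -m inch '[[0,0,0.001,0,0,0,1],[0,0,0,0,0,0,1]]'
```

```text
clock: 19.35
position: [0.4702, 0.0143, 0.0153]
tool_rot: [-3.141, -0.0, 1.609]
force: [0.9, -0.9, 0.9]
grip_width: 0.0525
finger_force: 26.5
clock: 19.55
position: [0.4706, 0.0141, 0.0154]
tool_rot: [3.14, -0.0, 1.609]
force: [0.1, 0.3, -0.2]
grip_width: 0.0518
finger_force: 26.5
```

```bash

python3 -m inch '[[0,0,0.0005,0,0,0,0.3],[0,0,0,0,0,0,0.22],[0,0,0,0,0,0,0.22],[0,0,0,0,0,0,0.22],[0,0,-0.02,0,0,0,0.22]]'
python3 -m inch '[[0,0,-0.04,0,0,0,0],[0,0,-0.04,0,0,0,0],[0,0.03,0,0,0,0.148,0],[0,0,0,0,0,0.148,0],[0,0,0,0,0,0.148,0]]'
python3 -m inch '[[0,0,0,0,0,0.148,0],[0,0,0,0,0,0.148,0],[0,0,0,0,0,0.148,0],[0,0,0,0,0,0.148,0],[0,0,0,0,0,0,0]]'
python3 - <<'E'
from fit import *
for c in('top','side'): grab_frame(c)
for y in (0,.6,1.57,2.4): print(fit('lemon',[.63,.0713],yaws=(y,)))
print(fit('garlic',[.47,.015]))
snap('side','s6.png');snap('top','t6.png')
a=cv2.imread('pics/s6.png')[150:250,260:430];b=cv2.imread('pics/t6.png')[140:300,260:430]
cv2.imwrite('pics/c6.png',cv2.resize(np.vstack([a,b]),None,fx=2.3,fy=2.3,interpolation=cv2.INTER_CUBIC))
E
python3 go.py .6304 .0713 .1 .57
```

```text
clock: 20.05
position: [0.4691, 0.014, 0.0328]
tool_rot: [-3.139, 0.0, 1.609]
force: [-0.6, 0.0, 0.3]
grip_width: 0.0666
finger_force: 0.0
clock: 20.55
position: [0.5006, 0.0149, 0.1142]
tool_rot: [3.141, -0.001, 1.158]
force: [-0.4, 0.7, 0.2]
grip_width: 0.085
finger_force: 0.0
clock: 21.05
position: [0.5001, 0.0152, 0.114]
tool_rot: [3.141, 0.0, 0.57]
force: [-0.2, -0.7, -0.2]
grip_width: 0.0853
finger_force: 0.0
((np.float64(0.11342096328735352), array([0.62991262, 0.07198388, 0.49336458])), ['top', 'side'])
((np.float64(0.11271297931671143), array([0.62983561, 0.07203943, 0.48927271])), ['top', 'side'])
((np.float64(0.11196613311767578), array([0.6299016 , 0.07210638, 0.48609238])), ['top', 'side'])
((np.float64(0.11592540144920349), array([0.62996875, 0.07170704, 3.45995075])), ['top', 'side'])
((np.float64(0.1124681830406189), array([ 0.47488016,  0.00713869, -0.1521206 ])), ['side'])
t 21.8 pos [0.5001 0.015  0.114 ] rot [-3.142  0.     0.573] w 0.0855 ff 0.0 F [-0.5 -0.1  0.8]
turn z 0.003 shift 0.14 0.0229 0.014 az 0.11 q [ 0.04  0.51 -0.25  2.02  0.2   0.64 -1.34]
```

View pics/c6.png

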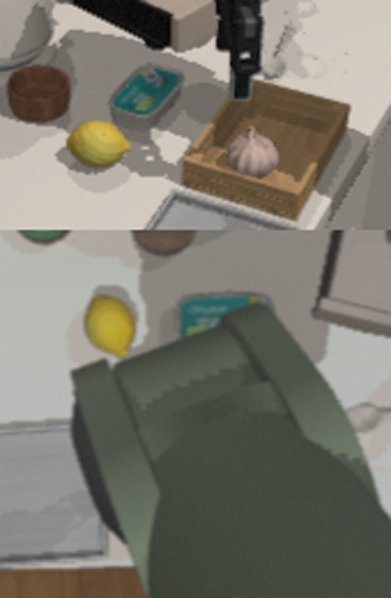

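The garlic stands in the crate at crop (252,152). The lemon is still at (97,142) in the same crop, long axis about 0.5 rad. Now I'll fetch the lemon.

```bash

python3 -m inch '[[0,0,0,0,0,0.065,0],[0.036,0.0035,0,0,0,0,0],[0.036,0.0035,0,0,0,0,0],[0.036,0.0035,0,0,0,0,0],[0.033,0.003,0,0,0,0,0]]'
python3 -m inch '[[0,0,0.03,0,0,0,0],[0,0,0.03,0,0,0,0],[0,0,0.03,0,0,0,0],[0,0,0.019,0,0,0,0],[0,0,0,0,0,0,0]]'
python3 go.py .63 .072 .004 .51
python3 -m inch '[[0,0,0,0,0,0,1],[0,0,0,0,0,0,1],[0,0,0,0,0,0,1],[0,0,0,0,0,0,1]]' 30
python3 -m inch '[[0,0,-0.03,0,0,0,1],[0,0,-0.04,0,0,0,1],[0,0,-0.05,0,0,0,1],[0,0,0,0,0,0,1]]'
python3 go.py .474 -.068 .1 1.608
```

```text
clock: 22.25
position: [0.6312, 0.0726, 0.114]
tool_rot: [-3.142, -0.0, 0.508]
force: [1.0, -0.7, 0.1]
grip_width: 0.0854
finger_force: 0.0
clock: 22.75
position: [0.6282, 0.0717, 0.0024]
tool_rot: [-3.14, 0.004, 0.508]
force: [0.0, -0.2, -0.4]
grip_width: 0.0856
finger_force: 0.0
t 22.8 pos [0.6282 0.0717 0.0024] rot [-3.14   0.004  0.508] w 0.0856 ff 0.0 F [ 0.  -0.2 -0.4]
turn z -0.002 shift 0.0017 0.0006 -0.0016 az 0.11 q [-0.09  0.84 -0.18  1.7   0.23  0.63 -1.46]
clock: 23.15
position: [0.6306, 0.0721, 0.0066]
tool_rot: [3.141, -0.002, 0.508]
force: [-2.7, 1.1, 9.6]
grip_width: 0.0502
finger_force: 29.5
clock: 23.55
position: [0.6332, 0.0723, 0.1324]
tool_rot: [3.138, -0.01, 0.507]
force: [0.8, 0.3, -0.8]
grip_width: 0.0495
finger_force: 31.4
t 23.6 pos [0.6332 0.0723 0.1324] rot [ 3.138 -0.01   0.507] w 0.0495 ff 31.4 F [ 0.8  0.3 -0.8]
turn z -1.101 shift -0.1343 -0.1643 0.0324 az -0.14 q [-0.06  0.65 -0.22  1.65  0.18  0.85 -1.42]
```

```bash

python3 -m inch '[[0,0,0,0,0,-0.148,1],[0,0,0,0,0,-0.148,1],[0,0,0,0,0,-0.148,1],[0,0,0,0,0,-0.148,1],[0,0,0,0,0,-0.148,1]]'
python3 -m inch '[[0,0,0,0,0,-0.148,1],[0,0,0,0,0,-0.148,1],[0,0,0,0,0,-0.065,1],[0,0,0,0,0,0,1]]'
python3 go.py .4715 -.0665 .11 1.608
```

```text
clock: 24.05
position: [0.6302, 0.0717, 0.126]
tool_rot: [3.14, -0.0, 1.254]
force: [0.2, -0.0, -1.9]
grip_width: 0.0497
finger_force: 31.4
clock: 24.45
position: [0.6301, 0.0715, 0.1257]
tool_rot: [3.141, 0.0, 1.609]
force: [0.4, -0.3, -1.2]
grip_width: 0.0493
finger_force: 31.5
t 24.4 pos [0.6301 0.0715 0.1257] rot [3.141 0.    1.609] w 0.0493 ff 31.5 F [ 0.4 -0.3 -1.2]
turn z 0.001 shift -0.132 -0.1637 0.0157 az -0.14 q [ 0.12  0.7  -0.5   1.64  0.41  0.9  -0.5 ]
```

```bash

python3 -m inch '[[-0.026,-0.0325,0,0,0,0,1],[-0.026,-0.0325,0,0,0,0,1],[-0.026,-0.033,0,0,0,0,1],[-0.027,-0.033,0,0,0,0,1],[-0.027,-0.0325,0,0,0,0,1]]'
python3 -m inch '[[0,0,0.04,0,0,0,1],[0,0,0.015,0,0,0,1],[0,0,0,0,0,0,1],[0,0,0,0,0,0,1]]'
python3 - <<'E'
from h import *
snap('side','s7.png')
cv2.imwrite('pics/c7.png',cv2.resize(cv2.imread('pics/s7.png')[140:260,300:440],None,fx=4,fy=4,interpolation=cv2.INTER_CUBIC))
E
python3 go.py .4715 -.0665 .012 1.608
```

```text
clock: 24.95
position: [0.4703, -0.0673, 0.1256]
tool_rot: [3.141, 0.001, 1.606]
force: [1.3, -0.3, -1.8]
grip_width: 0.0496
finger_force: 31.5
clock: 25.35
position: [0.472, -0.066, 0.0707]
tool_rot: [3.141, 0.0, 1.608]
force: [0.3, 0.6, -0.8]
grip_width: 0.0494
finger_force: 31.7
t 25.4 pos [ 0.4722 -0.066   0.071 ] rot [3.14  0.    1.608] w 0.0497 ff 31.7 F [-0.   0.1 -0.8]
turn z 0.0 shift -0.0004 -0.0007 0.059 az -0.14 q [ 0.37  0.58 -0.46  2.09  0.48  0.57 -0.4 ]
```

View pics/c7.png

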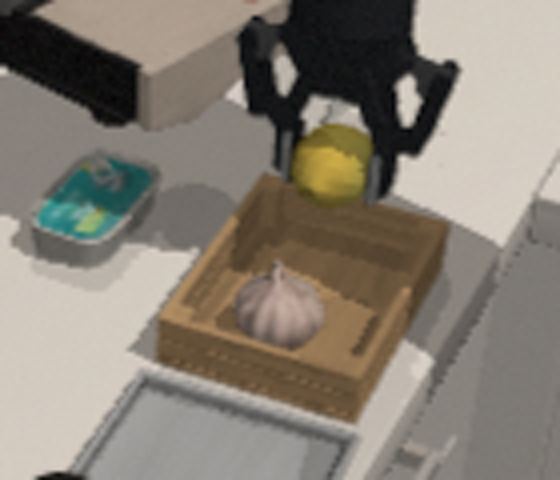

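The lemon (crop 333,165) hangs over the free end of the crate, clear of the garlic (280,305). Lowering it.

```bash

python3 -m inch '[[0,0,0.03,0,0,0,1],[0,0,0.02,0,0,0,1],[0,0,0.005,0,0,0,1],[0,0,0.002,0,0,0,1],[0,0,0,0,0,0,1]]'
python3 -m inch '[[0,0,0.001,0,0,0,1],[0,0,0,0,0,0,0.4],[0,0,0,0,0,0,0.22],[0,0,0,0,0,0,0.22],[0,0,0,0,0,0,0.22]]'
python3 -m inch '[[0,0,-0.02,0,0,0,0.22],[0,0,-0.04,0,0,0,0.22],[0,0,-0.04,0,0,0,0],[0.03,0.04,0,0,0,0,0],[0.03,0.04,0,0,0,0,0]]'
python3 -m inch '[[0.04,0.03,0,0,0,0,0],[0.04,0.03,0,0,0,0,0],[0,0,0,0,0,0,0]]'
python3 - <<'E'
from fit import *
for c in('top','side'): grab_frame(c)
print(fit('flat_tin',[.632,-.05],yaws=(-.2,0,.2)))
snap('side','s8.png');snap('top','t8.png')
a=cv2.imread('pics/s8.png')[150:250,260:430];b=cv2.imread('pics/t8.png')[140:300,260:430]
cv2.imwrite('pics/c8.png',cv2.resize(np.vstack([a,b]),None,fx=2.3,fy=2.3,interpolation=cv2.INTER_CUBIC))
E
python3 go.py .6326 -.0504 .1 1.6
```

```text
clock: 25.9
position: [0.4721, -0.0662, 0.0139]
tool_rot: [3.14, 0.0, 1.609]
force: [0.6, 0.2, 0.0]
grip_width: 0.0496
finger_force: 31.7
clock: 26.4
position: [0.4716, -0.0663, 0.0121]
tool_rot: [3.141, -0.0, 1.609]
force: [-0.8, -0.0, 0.4]
grip_width: 0.0665
finger_force: 0.0
clock: 26.9
position: [0.5507, -0.0043, 0.1138]
tool_rot: [3.139, 0.001, 1.605]
force: [-0.3, -1.3, -0.6]
grip_width: 0.0856
finger_force: 0.0
clock: 27.2
position: [0.608, 0.0861, 0.1121]
tool_rot: [3.14, -0.004, 1.615]
force: [-2.3, -0.2, -0.3]
grip_width: 0.0855
finger_force: 0.0
t 27.4 pos [0.6057 0.0779 0.1117] rot [-3.141e+00  1.000e-03  1.608e+00] w 0.0854 ff 0.0 F [ 0.4  0.4 -0.1]
turn z 0.008 shift -0.129 0.0232 0.0117 az -0.08 q [ 0.11  0.69 -0.51  1.72  0.42  0.85 -0.54]Traceback (most recent call last):
  File "<stdin>", line 3, in <module>
  File "fit.py", line 30, in fit
    r=minimize(cost,[*guess[:2],y],method='Nelder-Mead',options=dict(maxfev=90,initial_simplex=[[guess[0]+a,guess[1]+b,y+d] for a,b,d in[(-.006,-.006,-.1),(.01,0,0),(0,.01,0),(0,0,.2)]]))
    res = _minimize_neldermead(fun, x0, args, callback, bounds=bounds,
                               **options)
    fsim[k] = func(sim[k])
              ~~~~^^^^^^^^
    fx = function(np.copy(x), *(wrapper_args + args))
  File "fit.py", line 27, in cost
    return L/len(ms)
           ~^~~~~~~~
ZeroDivisionError: division by zero
```

```bash

python3 -m inch '[[0.04,-0.02,-0.03,0,0,0,0],[0.04,-0.03,-0.02,0,0,0,0],[0.045,-0.03,0,0,0,0,0],[0.045,-0.02,0,0,0,0,0],[0,0,0,0,0,0,0]]'
python3 - <<'E'
from fit import *
for c in('top','side'): grab_frame(c)
M['flat_tin']=np.vstack([cyl([(.018,0),(.018,.026)])+[a,b,0] for a in(-.0135,.0135) for b in(-.0345,.0345)])
try:
  for cs in (('top',),('side',),('top','side')): print(fit('flat_tin',[.632,-.05],cams=cs,yaws=(-.2,0,.2)))
except Exception as e: print(e)
try: print(fit('tray',[.46,.152]))
except Exception as e: print(e)
snap('side','s8.png');snap('top','t8.png')
a=cv2.imread('pics/s8.png')[150:250,260:430];b=cv2.imread('pics/t8.png')[140:300,260:430]
cv2.imwrite('pics/c8.png',cv2.resize(np.vstack([a,b]),None,fx=2.3,fy=2.3,interpolation=cv2.INTER_CUBIC))
E
python3 go.py .6326 -.0504 .1 1.6
```

```text
clock: 27.9
position: [0.5027, 0.2411, 0.1594]
tool_rot: [3.141, -0.002, 1.615]
force: [0.1, -1.3, -0.6]
grip_width: 0.0852
finger_force: 0.0
((np.float64(0.07999145984649658), array([ 6.32759584e-01, -5.03243178e-02,  2.17810782e-04])), ['top'])
((np.float64(0.7262001037597656), array([ 0.64867101, -0.0430842 ,  0.46120063])), ['side'])
((np.float64(0.41774746775627136), array([ 0.63368209, -0.05074642,  0.02713248])), ['top', 'side'])
((np.float64(0.08922472596168518), array([0.45819274, 0.1510331 , 0.05012707])), ['top', 'side'])
t 28.4 pos [0.5062 0.2355 0.1583] rot [-3.141  0.     1.608] w 0.0855 ff 0.0 F [-0.5 -0.2 -0. ]
turn z 0.008 shift -0.2894 0.118 0.0583 az -0.08 q [-0.14  0.56 -0.56  1.83  0.38  0.86 -0.84]
```

View pics/c8.png

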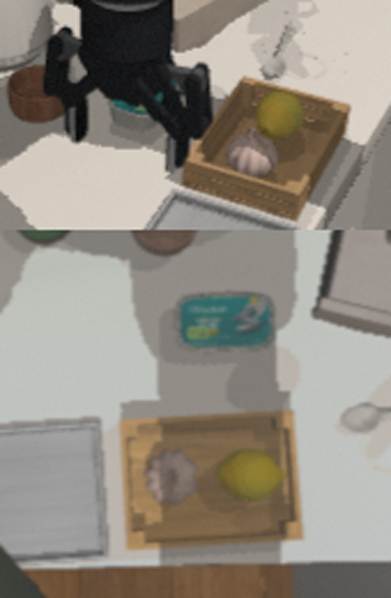

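Garlic and lemon both lie in the crate (crop 170,475 and 252,475). The tin is at crop (226,320), label up. Approaching the tin.

```bash

python3 -m inch '[[-0.0415,0.0165,0,0,0,0,0],[-0.0415,0.0165,0,0,0,0,0],[-0.0415,0.0165,0,0,0,0,0],[-0.0415,0.0165,0,0,0,0,0],[-0.0415,0.0165,0,0,0,0,0]]'
python3 -m inch '[[-0.0415,0.0165,0,0,0,0,0],[-0.0415,0.0165,0.02,0,0,0,0],[0,0,0.04,0,0,0,0],[0,0,0.04,0,0,0,0],[0,0,0,0,0,0,0]]'
python3 -m inch '[[0,0,0,0,0,0,0]]'
python3 go.py .6327 -.0504 -.002 1.608
```

```text
clock: 28.9
position: [0.5968, 0.0298, 0.1584]
tool_rot: [3.142, 0.0, 1.608]
force: [0.1, 0.1, 0.7]
grip_width: 0.0853
finger_force: 0.0
clock: 29.4
position: [0.6294, -0.0503, 0.0538]
tool_rot: [-3.134, -0.001, 1.608]
force: [-1.0, -0.1, -0.3]
grip_width: 0.0855
finger_force: 0.0
clock: 29.5
position: [0.6324, -0.0495, 0.059]
tool_rot: [-3.141, -0.0, 1.609]
force: [0.1, 1.0, 0.7]
grip_width: 0.0855
finger_force: 0.0
t 29.5 pos [ 0.6324 -0.0495  0.059 ] rot [-3.141 -0.     1.609] w 0.0855 ff 0.0 F [0.1 1.  0.7]
turn z 0.001 shift -0.0009 0.0003 0.061 az -0.08 q [ 0.29  0.79 -0.46  1.67  0.46  0.79 -0.35]
```

```bash

python3 -m inch '[[-0.001,0,0.03,0,0,0,0],[0,0,0.02,0,0,0,0],[0,0,0.01,0,0,0,0],[0,0,0,0,0,0,0],[0,0,0,0,0,0,0]]'
python3 -m inch '[[0,0,0,0,0,0,1],[0,0,0,0,0,0,1],[0,0,0,0,0,0,1],[0,0,0,0,0,0,1]]' 40
python3 -m inch '[[0,0,-0.02,0,0,0,1],[0,0,-0.03,0,0,0,1],[0,0,-0.04,0,0,0,1],[0,0,0,0,0,0,1],[0,0,0,0,0,0,1]]'
python3 - <<'E'
from h import *
snap('side','s9.png')
cv2.imwrite('pics/c9.png',cv2.resize(cv2.imread('pics/s9.png')[120:250,260:400],None,fx=4,fy=4,interpolation=cv2.INTER_CUBIC))
E
python3 go.py .4585 .1515 .1 1.62
```

```text
clock: 30.0
position: [0.6334, -0.0507, 0.0001]
tool_rot: [3.14, 0.0, 1.609]
force: [0.3, 0.3, 0.3]
grip_width: 0.0854
finger_force: 0.0
clock: 30.4
position: [0.6329, -0.0508, -0.0002]
tool_rot: [3.14, 0.0, 1.608]
force: [-4.9, -0.3, 14.7]
grip_width: 0.0593
finger_force: 39.9
clock: 30.9
position: [0.6328, -0.051, 0.0894]
tool_rot: [3.14, 0.0, 1.608]
force: [0.1, -1.3, -3.0]
grip_width: 0.0589
finger_force: 43.7
t 30.9 pos [ 0.6322 -0.051   0.0883] rot [-3.141  0.     1.609] w 0.059 ff 43.7 F [-0.5  0.2 -2.5]
turn z -0.011 shift 0.2108 -0.1635 -0.0117 az 0.32 q [ 0.3   0.75 -0.48  1.66  0.44  0.84 -0.33]
```

View pics/c9.png

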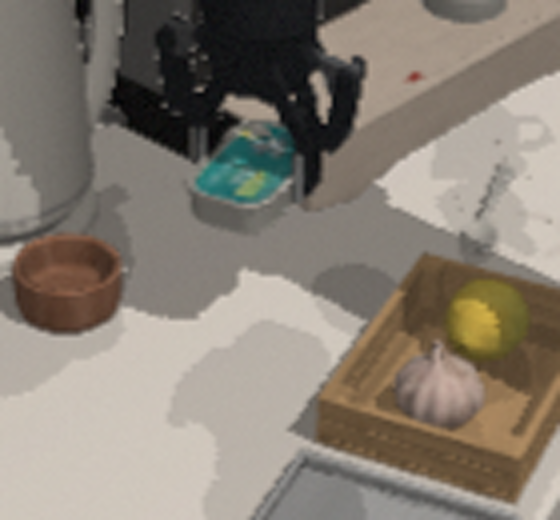

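The tin (crop 245,180) is held level with its label up. Carrying it to the tray.

```bash

python3 -m inch '[[0,0,-0.01,0,0,-0.011,1],[0.02,-0.016,0,0,0,0,1],[0.035,-0.027,0,0,0,0,1],[0.035,-0.027,0,0,0,0,1],[0.035,-0.027,0,0,0,0,1]]'
python3 -m inch '[[0.035,-0.027,0,0,0,0,1],[0.03,-0.024,0,0,0,0,1],[0.021,-0.0155,0,0,0,0,1],[0,0,0.03,0,0,0,1],[0,0,0,0,0,0,1]]'
python3 -m inch '[[0,0,0,0,0,0,1],[0,0,0,0,0,0,1]]'
python3 - <<'E'
from h import *
snap('side','s10.png')
cv2.imwrite('pics/c10.png',cv2.resize(cv2.imread('pics/s10.png')[190:310,280:420],None,fx=4,fy=4,interpolation=cv2.INTER_CUBIC))
E
python3 go.py .4585 .1515 .004 1.62
```

```text
clock: 31.45
position: [0.5279, 0.0703, 0.0982]
tool_rot: [-3.141, -0.0, 1.62]
force: [1.2, 0.6, -1.8]
grip_width: 0.059
finger_force: 43.7
clock: 31.95
position: [0.457, 0.152, 0.0664]
tool_rot: [-3.138, 0.001, 1.622]
force: [0.1, -0.8, -1.3]
grip_width: 0.0587
finger_force: 44.5
clock: 32.15
position: [0.4593, 0.1516, 0.0691]
tool_rot: [3.141, -0.0, 1.619]
force: [0.8, -0.2, -2.1]
grip_width: 0.059
finger_force: 44.5
t 32.2 pos [0.4594 0.1517 0.0692] rot [ 3.141 -0.     1.619] w 0.0588 ff 44.5 F [-0.6 -0.4 -1.6]
turn z -0.001 shift -0.0001 -0.0009 0.0652 az 0.32 q [-0.09  0.6  -0.47  2.07  0.48  0.58 -0.85]
```

View pics/c10.png

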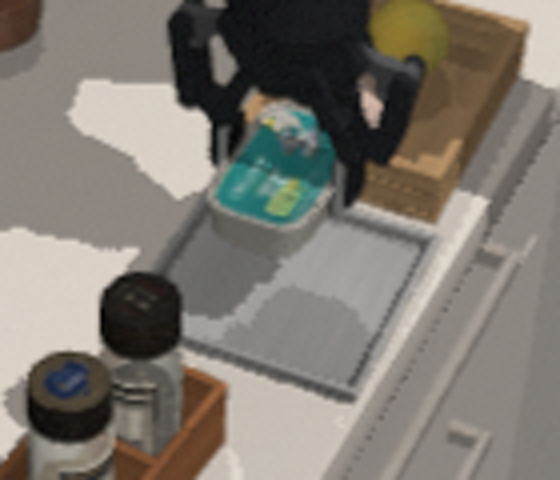

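The tin (crop 275,185) is level above the tray and lined up. Lowering it.

```bash

python3 -m inch '[[0,0,0.03,0,0,0,1],[0,0,0.02,0,0,0,1],[0,0,0.01,0,0,0,1],[0,0,0.003,0,0,0,1],[0,0,0.002,0,0,0,1]]'
python3 -m inch '[[0,0,0.001,0,0,0,1],[0,0,0,0,0,0,1]]'
```

```text
clock: 32.7
position: [0.4592, 0.1521, 0.0039]
tool_rot: [3.141, -0.0, 1.62]
force: [0.4, 0.4, -1.3]
grip_width: 0.0586
finger_force: 44.5
clock: 32.9
position: [0.4592, 0.152, 0.003]
tool_rot: [3.141, -0.0, 1.62]
force: [-0.3, 0.8, -2.6]
grip_width: 0.059
finger_force: 44.5
```

```bash

python3 -m inch '[[0,0,0.001,0,0,0,1],[0,0,0,0,0,0,0.25],[0,0,0,0,0,0,0],[0,0,0,0,0,0,0],[0,0,0,0,0,0,0]]'
python3 -m inch '[[0,0,-0.03,0,0,0,0],[0,0,-0.04,0,0,0,0],[0,0,-0.05,0,0,0,0],[-0.03,0.03,-0.04,0,0,0,0],[-0.04,0.03,0,0,0,0,0]]'
python3 -m inch '[[-0.045,0.02,0,0,0,0,0],[-0.045,0.01,0,0,0,0,0],[-0.045,0,0,0,0,0,0],[-0.04,0,0,0,0,0,0],[0,0,0,0,0,0,0]]'
python3 - <<'E'
from h import *
snap('side','s11.png');snap('top','t11.png')
a=cv2.imread('pics/s11.png')[120:345,180:440];b=cv2.imread('pics/t11.png')[100:300,150:410]
cv2.imwrite('pics/c11.png',np.hstack([cv2.resize(a,(400,346)),cv2.resize(b,(400,308))][:1]+[cv2.copyMakeBorder(cv2.resize(b,(400,308)),0,38,0,0,0)]))
E
```

```text
clock: 33.4
position: [0.4588, 0.152, 0.0015]
tool_rot: [3.141, -0.0, 1.62]
force: [-0.2, 0.7, 0.3]
grip_width: 0.0858
finger_force: 0.0
clock: 33.9
position: [0.5199, 0.0908, 0.1607]
tool_rot: [3.135, -0.002, 1.624]
force: [1.8, -0.3, -1.6]
grip_width: 0.0854
finger_force: 0.0
clock: 34.4
position: [0.5557, -0.0905, 0.1552]
tool_rot: [-3.141, 0.002, 1.612]
force: [-0.4, 0.3, -0.2]
grip_width: 0.0855
finger_force: 0.0
```

View pics/c11.png

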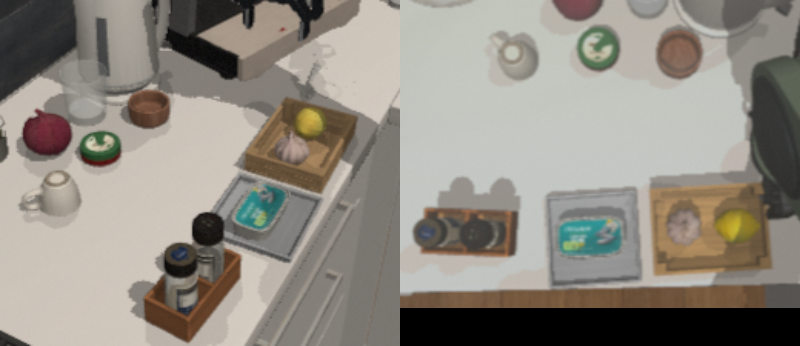

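Everything is in its holder: the jars are upright at (180,275) and (208,245), the tin is flat in the tray at (260,205), and the garlic and lemon are in the crate. The cup and salt pot haven't moved.

```bash
python3 -c "
from workcell import bot
print(bot.job_done())"
```

```text
the job is handed in; nothing more can be done
None
```

I handed the job in at about 34 s on the robot clock: both jars are upright in the caddy, the garlic and lemon are in the crate, the tin lies flat and label up in the tray, and the salt pot and cup were not touched.

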